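# Lay out the braai shelf

### The job

Lay out the shelf for the braai around the blue bowl and the cast-iron potjie, which stand side by side in a row: set the cork coaster midway between them and stand the salt grinder upright in the middle of the coaster, stand the squat spice tin straight behind the potjie (the side away from the robot), and lay the tongs flat straight in front of the bowl (the robot's side), centred on it and parallel to the row, tips either way. Directions are square to the row, and the tin and the tongs each keep a clear gap of about 4 cm from their neighbour. Do not shift the bowl, matchbox or the tall spice canister.

Things in the scene. Friction and masses are not known exactly. Their poses are not given: they have to be found in the camera images.
- potjie: Black cast-iron three-legged pot with a lid, fixed landmark. Belly 110 mm in diameter, 106 mm tall over the lid's knob; two small ears at its sides along its own y reach 70 mm from the axis. Origin: centre of its underside, on the shelf. Its y axis runs along the row of pot and bowl, its x axis points to the back, away from the robot (square to the row). The bowl stands 280 mm away, centre to centre, on either its +y or its -y side.
- bowl: Blue ceramic bowl, rim 100 mm in diameter, 50 mm tall, loose, 0.35 kg, not to be moved. Origin: centre of its underside. Its axes are parallel to the potjie's (x to the back, y along the row).
- coaster: Loose round cork coaster, 64 mm in diameter, 12 mm thick, lying flat. Origin: centre of its underside.
- grinder: Loose, upright, empty clear acrylic salt grinder with steel base and collar and a black turning knob on top. Base 50 mm in diameter, acrylic body 46 mm in diameter from 12 to 96 mm up, collar 49 mm in diameter from 96 to 102 mm, knob 30 mm in diameter up to 125 mm, overall height 125 mm, about 0.14 kg. Origin: centre of its underside.
- tin: Loose squat plain metal spice tin, upright, 56 mm in diameter, 50 mm tall, about 0.12 kg. Origin: centre of its underside.
- tongs: Loose aluminium tongs, locked shut (rigid), lying flat, 234 mm long: two parallel arms 18 mm tall, 30 mm wide over both (hooked tips 42 mm wide, 24 mm tall; locking ring 32 mm wide, 53 mm behind the origin). Origin: on the underside, midway between the arms and midway along the length, near the centre of mass, a good place to grip across the arms; x runs along the tongs to the tips. About 0.13 kg.
- matchbox: Bystander: small cardboard matchbox 54 x 36 x 16 mm, loose. Origin: centre of its underside.
- canister: Bystander: slim tall metal spice canister, 40 mm in diameter, 85 mm tall, loose and upright. Origin: centre of its underside.
Things that resemble listed ones, but are neither listed nor needed, are in the scene too. Leave any yellow look-alike of the grinder alone.

How it is judged:
At the end, for the whole second after the job is handed in: Within 15 mm each way along and across the row: coaster flat midway between pot and bowl, tin upright 123 mm behind the pot (centres), tongs flat 105 mm before the bowl (centres), parallel to the row within 0.2 rad. Grinder upright, within 10 mm of the coaster's centre. All at rest (x of coaster in the frame of potjie between -0.015 and 0.015 m and (y of coaster in the frame of potjie between 0.125 and 0.155 m or y of coaster in the frame of potjie between -0.155 and -0.125 m) and horizontal distance between coaster and bowl below 0.17 m and height (world z) of coaster between -0.004 and 0.005 m and angle between each of coaster, grinder, tin's own z axis and vertical below 0.1 rad and horizontal distance between grinder and coaster below 0.01 m and z of grinder in the frame of coaster between 0.008 and 0.016 m and x of tin in the frame of potjie between 0.108 and 0.138 m and y of tin in the frame of potjie between -0.015 and 0.015 m and height (world z) of tin between -0.004 and 0.004 m and x of tongs in the frame of bowl between -0.12 and -0.09 m and y of tongs in the frame of bowl between -0.015 and 0.015 m and height (world z) of tongs between -0.004 and 0.005 m and angle between tongs's own z axis and vertical below 0.12 rad and angle between the x axis of tongs and the y axis of potjie, either way round below 0.2 rad and linear speed of each of coaster, grinder, tin, tongs below 0.02 m/s and angular speed of each of coaster, grinder, tin, tongs below 0.2 rad/s); the robot touches nothing.
It fails at once if the bowl shifted more than 15 mm (distance of bowl from where it was at the start of the episode above 0.015 m).
It fails at once if the matchbox shifted more than 15 mm (distance of matchbox from where it was at the start of the episode above 0.015 m).
It fails at once if the tall canister shifted more than 15 mm (distance of canister from where it was at the start of the episode above 0.015 m).
It also fails if it takes over 112 s, if anything falls off the work surface, if the arm or the gripper's body presses on something with over 40 N, if the wrist force passes 120 N, or if a joint passes its speed limit or range.

### The arm

A 7-joint arm with a two-finger parallel gripper is mounted at the origin on the work surface. World frame = base frame: x ahead of the robot, y to its left, z up, the work surface at z = 0. Lengths are in m, angles in rad, forces in N, time in s.
With the tool pointing down it reaches from about 0.4 to 0.925 m from the base axis. Payload 5.6 kg.
Tool frame: the origin (TCP) lies midway between the tips of the shut fingers; the grasp point (between the pads) lies 19 mm behind it; z points along the fingers, y is the line along which they close (so a half turn about z gives the same grasp; the last joint's range is limited). The gripper opens to 85 mm and grips with 20 to 120 N. Pads are 22 mm wide; open, the fingers measure 114 mm over their backs; the gripper's body (76 mm by 85 mm) begins 54 mm behind the grasp point. The pads swing forward as they close: fully open they stand 13 mm farther back than shut.
Start: joints at [1.168, 0.468, -0.012, 1.603, 0.006, 1.071, -0.056], TCP at [0.229, -0.608, 0.231] pointing down, gripper open.
Joint ranges: [-2.53, 2.53], [-0.31, 2.02], [-1.57, 1.55], [0.28, 2.44], [-1.29, 4.43], [0.15, 1.84], [-2.92, 2.92]. Speed limits (rad/s): [2.57, 2.57, 3.14, 3.14, 3.14, 3.14, 3.14].

### API

Orientations are given as a unit quaternion [w, x, y, z].
In Python, from cell import state, optics, arm gives the robot as it stands. The module is installed in compiled form; this text tells all that it offers.
- The arm moves only by the tool jog_arm, never from a script. Its argument "commands" is a list of rows, each a list of 7 numbers: the shift along the tool's x, y, z normalised to -1 to 1, where 1 is 0.3 m, then the turn, a rotation vector about the tool's x, y, z normalised to -1 to 1, where 1 is 90 degrees, then the opening, from 0 (shut) to 1 (fully open). A call has 1 to 5 rows; each row is the pose to reach, as a shift and turn from the pose commanded when the call began, along the tool's axes at that moment; what a row does not reach only later rows make up. A row lasts 1/10 s, in which the tool goes at most 50 mm and 8.59 degrees, less where a joint would pass 70% of its speed; a pose out of reach is approached as far as the arm can. A call with a number of a shift or a turn outside -1 to 1 is refused whole. A call with a gripper value outside its range is refused whole. The fingers move at their own pace and stop on an object; "newtons" is the grip in N (left out, the last holds). Time passes only in rows, so rows that repeat a pose let the fingers close. It gives the time, the measured TCP pose, the force, the opening and the grip force at its end, in the units of the state.
- state(): the state, without advancing time (a new reading comes with each control period).
- optics.snapshot(name): name is "scene" or "top"; returns a dict with "img" (480x640x3 uint8, red, green, blue), "vertical_fov" (degrees; the focal length in pixels is half the picture's height over the tangent of half this angle, whatever the lens; pixels are square), "cx", "cy" (the principal point, pixels), "distortion" ([k1, k2, p1, p2, k3] as OpenCV has them; the pictures are not rectified), "pose" (4x4, takes a point from camera to world coordinates). Camera axes: x right, y down, z forward; pixel columns grow to the right and rows downward; lengths in m; the calibration is good to about 2 mm. A picture is of the moment at which its call begins. There is no depth.
- arm.hand_in(): hands the job in; it is judged then, once.
The state is a dict: "t": time; "joint_pos": joint angles; "joint_vel": joint speeds; "effort": joint torques, N m; "tcp_pos": TCP position; "tcp_rot": TCP orientation; "force": force on the tool from outside, world axes, zero at the start; "wrist_torque": the same for the moment, N m; "width": opening from 0.0 (shut) to 1.0 (fully open); "gripper_force": force on a finger pad.
Only numpy, scipy, OpenCV 4.12 (cv2) and the standard library are available. Lean on these libraries where they do the work, as an engineer would, in place of code of your own. Each camera call takes 0.05 s, during which the arm holds its last target. There are 200 camera calls.

## Working session

There is one attempt and no reset: what is moved stays moved. The work goes in short steps, Python scripts to look and compute and a tool call to move; the robot and the scene stay as the last step left them, time stands still between calls to the robot, and variables do not carry over. Pictures are saved under pics/ and viewed, at most 16 in all, crops included, and the job is handed in when it is done.

Besides the shell and the picture viewer there is one more tool, called after "Request:" as name([rows], argument=value, ...), one row to a line, values as JSON. jog_arm: Moves the arm, as the interface text tells. Scaled input: -1 to 1 covers 0.3 m each way for a shift and 90 degrees each way for a turn. Its arguments: {"type":"object","properties":{"commands":{"type":"array","items":{"type":"array","items":{"type":"number"}}},"newtons":{"type":"number"}},"required":["commands"]}

```bash
mkdir -p pics; cat > h.py <<'E'
import numpy as np, cv2, pickle
from cell import state, optics, arm
def snap(n,f):
    s=optics.snapshot(n); cv2.imwrite(f'pics/{f}.png',s['img'][:,:,::-1]); pickle.dump(s,open(f'{f}.pkl','wb')); return s
def K(s):
    f=240/np.tan(np.radians(s['vertical_fov'])/2); return np.array([[f,0,s['cx']],[0,f,s['cy']],[0,0,1.]])
def ray(s,uv):
    p=cv2.undistortPoints(np.array([[uv]],float),K(s),np.array(s['distortion'],float))[0,0]
    T=np.array(s['pose']); return T[:3,3],T[:3,:3]@np.array([p[0],p[1],1])
def onz(s,uv,z):
    o,d=ray(s,uv); return (o+d*(z-o[2])/d[2])
def tri(s1,a,s2,b):
    o1,d1=ray(s1,a);o2,d2=ray(s2,b)
    k=np.linalg.lstsq(np.c_[d1,-d2],o2-o1,rcond=None)[0]
    p,q=o1+k[0]*d1,o2+k[1]*d2; return (p+q)/2,np.linalg.norm(p-q)
def proj(s,P):
    T=np.linalg.inv(np.array(s['pose'])); r,_=cv2.Rodrigues(T[:3,:3])
    return cv2.projectPoints(np.array(P,float).reshape(-1,1,3),r,T[:3,3],K(s),np.array(s['distortion'],float))[0][:,0]
def load(f): return pickle.load(open(f'{f}.pkl','rb'))
E
python3 - <<'E'
from h import *
for n in('scene','top'):
    s=snap(n,n+'0'); print(n,np.round(s['pose'],3),s['vertical_fov'],s['distortion'])
print(state())
E
```

```text
scene [[-0.527  0.511 -0.679  1.451]
 [ 0.85   0.336 -0.406  0.537]
 [ 0.021 -0.791 -0.612  0.86 ]
 [ 0.     0.     0.     1.   ]] 43.46865644842277 [0.01276663 0.         0.         0.         0.        ]
top [[ 0.017 -0.997  0.079  0.49 ]
 [-1.    -0.018 -0.013 -0.003]
 [ 0.014 -0.079 -0.997  1.109]
 [ 0.     0.     0.     1.   ]] 46.03248296062727 [0.00960346 0.         0.         0.         0.        ]
{'t': 0.1, 'joint_pos': array([ 1.16798816,  0.46833462, -0.01158788,  1.60354453,  0.00598476,
        1.0713911 , -0.05629627]), 'joint_vel': array([-0.00070136, -0.0026619 , -0.00084536, -0.00324973,  0.00015108,
       -0.00019438, -0.00104379]), 'effort': array([ 4.48282544e-04, -5.33523953e+01,  2.13601103e-02, -2.51970613e+01,
        1.14857062e-02,  4.27449821e-03, -6.48124796e-06]), 'tcp_pos': array([ 0.22861586, -0.6079258 ,  0.23039866]), 'tcp_rot': array([-7.96573492e-04,  9.83867801e-01,  1.78895150e-01, -2.01167145e-04]), 'force': array([-0.31850082, -0.67274426,  0.24465264]), 'wrist_torque': array([-0.04191839, -0.04097015, -0.00216294]), 'gripper_force': 0.0, 'width': 0.9989741901179287}
```

View pics/scene0.png

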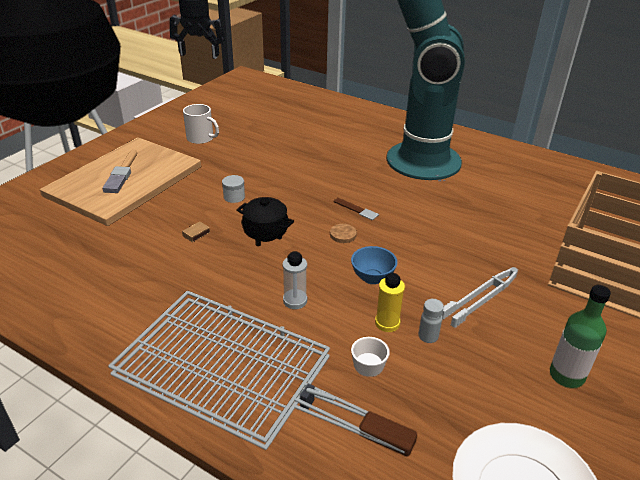

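View pics/top0.png

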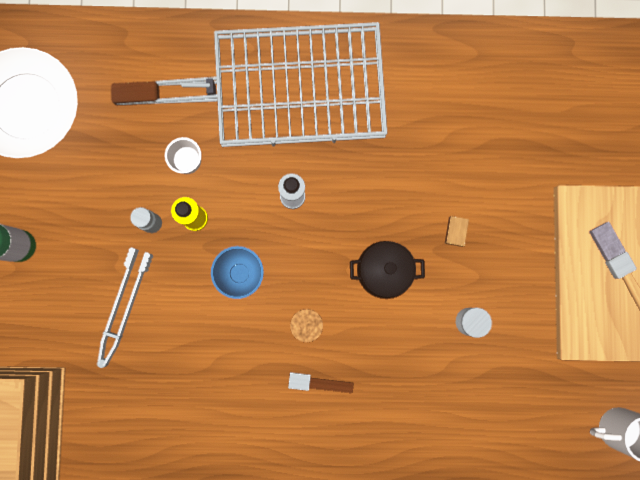

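The scene view shows the potjie (265,218), bowl (374,265), coaster (343,233), grinder (295,280), tin (233,188), tongs (485,297), canister (431,320) and matchbox (196,231). In the top view they are at the potjie (387,269), bowl (237,272), coaster (307,325), grinder (291,190), tin (474,322), tongs (125,305), canister (145,220) and matchbox (457,231).

```bash
python3 - <<'E'
from h import *
a=cv2.imread('pics/top0.png')[160:390,90:500]; b=cv2.imread('pics/scene0.png')[160:350,180:530]
cv2.imwrite('pics/c1.png',cv2.resize(a,None,fx=1.95,fy=1.95,interpolation=3)); cv2.imwrite('pics/c2.png',cv2.resize(b,None,fx=2.2,fy=2.2,interpolation=3))
E
```

```text
(no output)
```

View pics/c1.png

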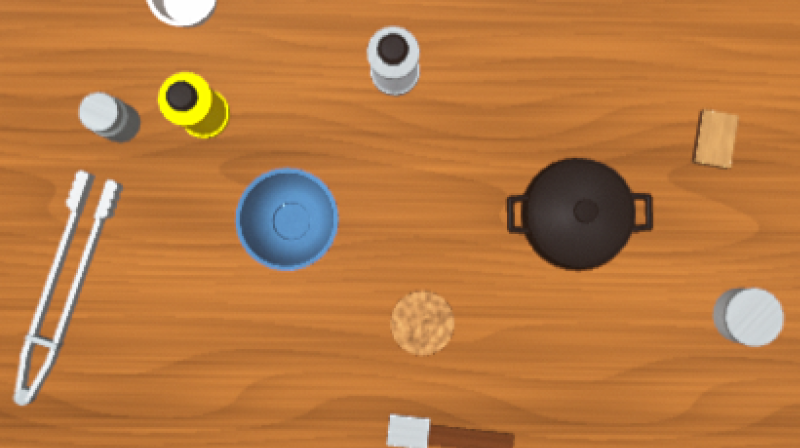

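View pics/c2.png

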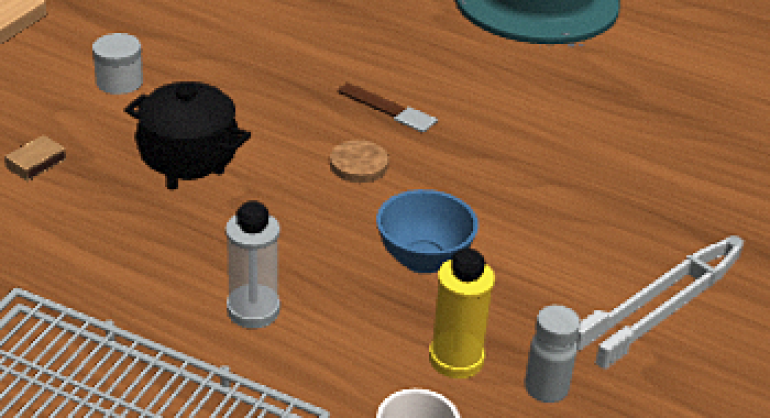

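Enlarged, the crops show the rims and tops clearly. In c1 the bowl rim is at (287,219), pot knob (586,210), ears (507,214) and (652,212), coaster (422,322), tin (754,317), grinder knob (393,48), and tongs tail (21,400) with tips (81,175) and (112,184). In c2 the matching points are listed in the script.

```bash
python3 - <<'E'
from h import *
t,s=load('top0'),load('scene0')
A=lambda u,v:((u+.5)/1.95-.5+90,(v+.5)/1.95-.5+160)
B=lambda u,v:((u+.5)/2.2-.5+180,(v+.5)/2.2-.5+160)
for n,a,b,z in [('bowl rim',(287,219),(428,222),.05),('knob',(586,210),(187,88),.106),('coaster',(422,322),(359,157),.012),('tin',(754,317),(117,46),.05),('grinder',(393,46),(253,209),.125),('tail',(21,398),(740,240),.018),('tipL',(81,176),(603,355),.02),('tipR',(112,184),(590,325),.02),('canister',(98,112),(559,316),.085),('matchbox',(717,138),(36,150),.016)]:
    p,e=tri(t,A(*a),s,B(*b)); print(n,p.round(4),'miss',round(e,4),'top@z',onz(t,A(*a),z).round(4)[:2],'scene@z',onz(s,B(*b),z).round(4)[:2])
for e in ((507,214),(652,212)): print('ear',onz(t,A(*e),.065).round(4))
for e in ((388,323),(456,323),(422,290),(422,355)): print('coaster edge',onz(t,A(*e),.012).round(4))
E
```

```text
bowl rim [0.5362 0.1204 0.0471] miss 0.0006 top@z [0.5359 0.1203] scene@z [0.5397 0.1216]
knob [ 0.5465 -0.1587  0.1063] miss 0.0001 top@z [ 0.5464 -0.1587] scene@z [ 0.5461 -0.159 ]
coaster [ 0.4384 -0.0121  0.0114] miss 0.0017 top@z [ 0.438  -0.0113] scene@z [ 0.4396 -0.0124]
tin [ 0.4501 -0.3304  0.048 ] miss 0.0016 top@z [ 0.4498 -0.3291] scene@z [ 0.4527 -0.3292]
grinder [0.6913 0.0201 0.123 ] miss 0.0 top@z [0.6909 0.02  ] scene@z [0.6933 0.0215]
tail [0.3584 0.3783 0.0178] miss 0.0022 top@z [0.3589 0.3772] scene@z [0.3578 0.3792]
tipL [0.578  0.3268 0.0136] miss 0.0061 top@z [0.5762 0.3277] scene@z [0.5866 0.326 ]
tipR [0.5665 0.2994 0.0265] miss 0.0089 top@z [0.5689 0.297 ] scene@z [0.5567 0.3012]
canister [0.6312 0.2938 0.0864] miss 0.0011 top@z [0.6312 0.2947] scene@z [0.6301 0.2929]
matchbox [ 0.626  -0.3034  0.0178] miss 0.0006 top@z [ 0.6261 -0.3036] scene@z [ 0.6244 -0.3056]
ear [ 0.5437 -0.0899  0.065 ]
ear [ 0.548  -0.2279  0.065 ]
coaster edge [0.4365 0.0223 0.012 ]
coaster edge [ 0.4376 -0.045   0.012 ]
coaster edge [ 0.4695 -0.0108  0.012 ]
coaster edge [ 0.4057 -0.0119  0.012 ]
```

```bash
cat >> h.py <<'E'
from scipy.spatial.transform import Rotation as R
def plan(x,y,z,yaw):
    "yaw: degrees of tool x in world; prints normalised row"
    st=state(); q=st['tcp_rot']; Rc=R.from_quat(q,scalar_first=True)
    c,s_=np.cos(np.radians(yaw)),np.sin(np.radians(yaw))
    Rt=R.from_matrix(np.array([[c,s_,0],[s_,-c,0],[0,0,-1]]))
    d=Rc.inv().apply(np.array([x,y,z])-st['tcp_pos'])/.3; w=(Rc.inv()*Rt).as_rotvec()/(np.pi/2)
    print('row',d.round(3),w.round(3),'dist',np.linalg.norm(d)*.3)
E
python3 -c "
from h import *
plan(.438,-.0117,.1,90)"
```

```text
row [ 1.353 -1.614  0.437] [-0.001 -0.001 -0.771] dist 0.6452369577635657
```

Request:
jog_arm([
  [0.5,-0.6,0.1,0,0,-0.38,1],
  [0.5,-0.6,0.1,0,0,-0.38,1],
  [0.5,-0.6,0.1,0,0,-0.38,1],
  [0.5,-0.6,0.1,0,0,-0.38,1],
  [0.5,-0.6,0.1,0,0,-0.38,1],
], newtons=40)

```text
t: 0.6
tcp_pos: [0.3064, -0.3836, 0.2006]
tcp_rot: [-0.001, 0.886, 0.463, 0.0]
force: [1.2, -0.7, -0.3]
width: 1.0
gripper_force: 0.0
```

```bash
python3 -c "
from h import *
plan(.438,-.0117,.1,90)"
```

```text
row [ 1.267 -0.349  0.337] [-0.001 -0.001 -0.387] dist 0.4071091431020601
```

Request:
jog_arm([
  [0.75,-0.2,0.2,0,0,-0.387,1],
  [0.75,-0.2,0.2,0,0,-0.387,1],
  [0.75,-0.2,0.2,0,0,-0.387,1],
  [0.75,-0.2,0.2,0,0,-0.387,1],
  [0.75,-0.2,0.2,0,0,-0.387,1],
])

```text
t: 1.1
tcp_pos: [0.3866, -0.166, 0.1407]
tcp_rot: [-0.0, 0.708, 0.707, 0.0]
force: [1.0, -0.2, -0.3]
width: 0.996
gripper_force: 0.0
```

```bash
python3 -c "
from h import *
plan(.438,-.0117,.05,90)"
```

```text
row [0.515 0.171 0.303] [-0.    -0.    -0.001] dist 0.18626640794463975
```

Request:
jog_arm([
  [0.515,0.171,0.303,0,0,0,1],
  [0.515,0.171,0.303,0,0,0,1],
  [0.515,0.171,0.303,0,0,0,1],
  [0.515,0.171,0.303,0,0,0,1],
  [0.515,0.171,0.303,0,0,0,1],
])

```text
t: 1.6
tcp_pos: [0.4384, -0.0093, 0.0485]
tcp_rot: [-0.002, 0.706, 0.708, 0.0]
force: [-0.7, 0.8, 0.8]
width: 1.0
gripper_force: 0.0
```

```bash
python3 -c "
from h import *
plan(.438,-.0117,-.004,90)
s=snap('scene','s1'); a=s['img'][100:300,200:480,::-1]
cv2.imwrite('pics/s1c.png',cv2.resize(a,None,fx=2.8,fy=2.8,interpolation=3))"
```

```text
row [-0.008 -0.001  0.175] [-0.002 -0.002  0.001] dist 0.052540724802721116
```

View pics/s1c.png

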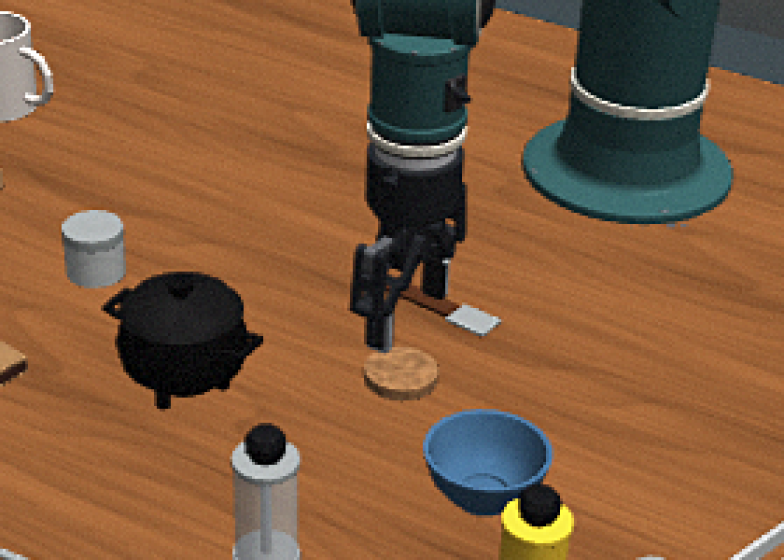

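The gripper is centred over the coaster at (400,372) in the crop, with the fingers along x. I'll descend and grip.

Request:
jog_arm([
  [-0.008,0,0.09,0,0,0,1],
  [-0.008,0,0.175,0,0,0,1],
  [-0.008,0,0.175,0,0,0,1],
  [-0.008,0,0.175,0,0,0,0.7],
  [-0.008,0,0.175,0,0,0,0.5],
], newtons=30)

```text
t: 2.15
tcp_pos: [0.4393, -0.0176, -0.0007]
tcp_rot: [0.001, 0.71, 0.704, 0.0]
force: [-3.3, -0.3, 8.9]
width: 0.734
gripper_force: 30.4
```

Request:
jog_arm([
  [0,0,0,0,0,0,0.3],
  [0,0,0,0,0,0,0.3],
  [0,0,0,0,0,0,0.3],
])

```text
t: 2.45
tcp_pos: [0.4393, -0.0176, -0.0006]
tcp_rot: [0.001, 0.71, 0.705, 0.0]
force: [-2.8, -0.4, 8.0]
width: 0.73
gripper_force: 32.4
```

Request:
jog_arm([
  [0,0,-0.05,0,0,0,0.3],
  [0,0,-0.1,0,0,0,0.3],
  [0,0,-0.15,0,0,0,0.3],
  [0,0,-0.2,0,0,0,0.3],
  [0,0,-0.2,0,0,0,0.3],
])

```text
t: 2.95
tcp_pos: [0.4406, -0.0172, 0.0602]
tcp_rot: [0.002, 0.71, 0.705, 0.002]
force: [0.5, -0.8, -0.8]
width: 0.727
gripper_force: 33.0
```

```bash
python3 -c "
from h import *
print(state()['gripper_force'],state()['tcp_pos'])
plan(.5414,-.0192,.06,90)
s=snap('scene','s2'); a=s['img'][160:300,240:440,::-1]
t=snap('top','t2');b=t['img'][200:340,220:420,::-1]
cv2.imwrite('pics/s2c.png',cv2.resize(np.hstack([a,b]),None,fx=2,fy=2,interpolation=3))"
```

```text
33.01519453525543 [ 0.44056469 -0.01723856  0.06019004]
row [-0.004  0.336  0.002] [ 0.003  0.    -0.004] dist 0.10085456716062727
```

View pics/s2c.png

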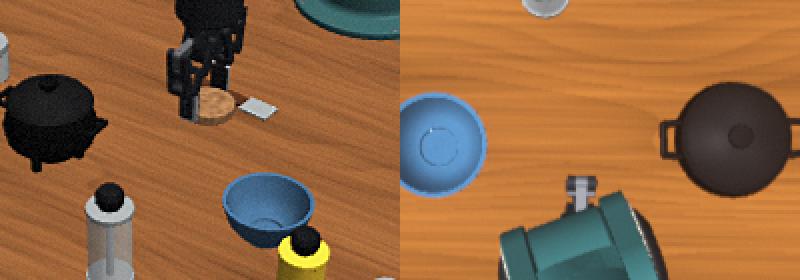

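The coaster is held flat at the fingertips, sitting slightly to the +y side of them (208,105). I'll carry it to the midpoint, allowing 5 mm for this offset.

Request:
jog_arm([
  [-0.01,0.12,0,0,0,0,0.3],
  [-0.023,0.24,0,0,0,0,0.3],
  [-0.023,0.336,0,0,0,0,0.3],
  [-0.023,0.336,0,0,0,0,0.3],
  [-0.023,0.336,0.1,0,0,0,0.3],
])

```text
t: 3.55
tcp_pos: [0.5422, -0.0243, 0.0294]
tcp_rot: [0.002, 0.709, 0.705, 0.002]
force: [-0.2, 1.0, -0.6]
width: 0.73
gripper_force: 33.1
```

```bash
python3 -c "
from h import *
print(state()['tcp_pos'])
plan(.5414,-.0242,.001,90)"
```

```text
[ 0.54220615 -0.02432259  0.02939295]
row [ 0.    -0.003  0.095] [ 0.004  0.    -0.004] dist 0.02840465190333111
```

Request:
jog_arm([
  [0,0,0.05,0,0,0,0.3],
  [0,0,0.095,0,0,0,0.3],
  [0,0,0.095,0,0,0,0.3],
  [0,0,0.095,0,0,0,1],
  [0,0,0.095,0,0,0,1],
])

```text
t: 4.05
tcp_pos: [0.54, -0.0243, -0.0]
tcp_rot: [0.0, 0.709, 0.705, 0.0]
force: [0.1, -0.3, 0.0]
width: 1.002
gripper_force: 0.0
```

Request:
jog_arm([
  [0,0,0,0,0,0,1],
  [0,0,-0.15,0,0,0,1],
  [0,0,-0.3,0,0,0,1],
  [0,0,-0.45,0,0,0,1],
  [0,0,-0.6,0,0,0,1],
])

```text
t: 4.55
tcp_pos: [0.5393, -0.0244, 0.1817]
tcp_rot: [0.0, 0.709, 0.705, 0.0]
force: [0.7, 0.1, -0.1]
width: 1.003
gripper_force: 0.0
```

```bash
python3 -c "
from h import *
print(state()['tcp_pos'])
plan(.6913,.0201,.18,90); plan(.45,-.33,.15,143)
s=snap('scene','s3')
a=s['img'][150:300,220:420,::-1]
cv2.imwrite('pics/s3c.png',cv2.resize(a,None,fx=3.5,fy=3.5,interpolation=3))"
```

```text
[ 0.53928977 -0.02444029  0.18169304]
row [0.152 0.506 0.006] [ 0.     0.    -0.004] dist 0.15841026800819724
row [-1.02  -0.291  0.106] [ 0.     0.    -0.593] dist 0.31991225302054976
```

View pics/s3c.png

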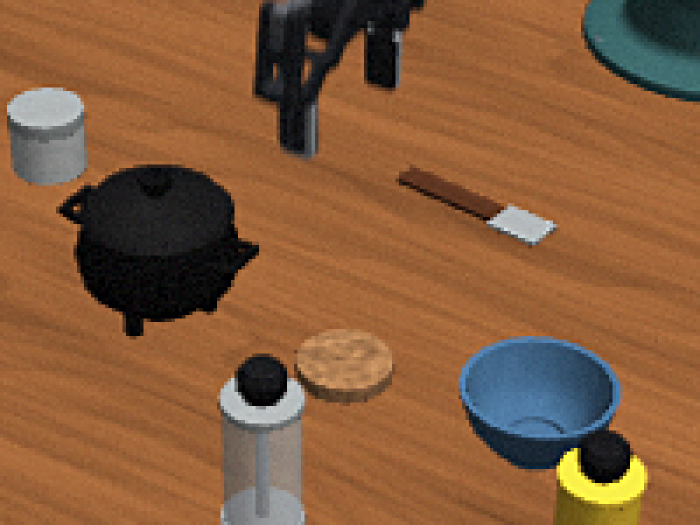

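The coaster lies flat between the two landmarks, with its top centre at about (345,360) in the crop. Next is the tin.

```bash
python3 -c "
from h import *
s=load('s3'); f=3.5
print(onz(s,(345.5/f-.5+220,360.5/f-.5+150),.012))
print(proj(s,[.5414,-.0192,.012]))"
```

```text
[ 0.54090651 -0.01798682  0.012     ]
[[317.64433896 252.43026588]]
```

Request:
jog_arm([
  [-0.6,-0.17,0,0,0,-0.35,1],
  [-0.6,-0.17,0,0,0,-0.35,1],
  [-0.6,-0.17,0,0,0,-0.35,1],
  [-0.6,-0.17,0,0,0,-0.35,1],
  [-0.6,-0.17,0,0,0,-0.35,1],
])

```text
t: 5.1
tcp_pos: [0.4844, -0.2125, 0.1791]
tcp_rot: [0.0, 0.495, 0.869, -0.002]
force: [0.2, -0.4, 0.5]
width: 0.998
gripper_force: 0.0
```

```bash
python3 -c "
from h import *
plan(.4505,-.3300,.09,143);plan(.4505,-.3300,.09,53)"
```

```text
row [-0.279 -0.296  0.299] [-0.002  0.001 -0.249] dist 0.15134932964767125
row [-0.279 -0.296  0.299] [-0.001  0.002  0.751] dist 0.15134932964767125
```

```bash
python3 -c "
from h import *
plan(.4505,-.3300,.08,121)"
```

```text
row [-0.279 -0.296  0.332] [-0.002  0.002 -0.004] dist 0.15744621095221314
```

Request:
jog_arm([
  [-0.14,-0.15,0.1,0,0,0,1],
  [-0.279,-0.296,0.2,0,0,0,1],
  [-0.279,-0.296,0.332,0,0,0,1],
  [-0.279,-0.296,0.332,0,0,0,1],
  [-0.279,-0.296,0.332,0,0,0,1],
])

```text
t: 5.6
tcp_pos: [0.4533, -0.3212, 0.078]
tcp_rot: [-0.002, 0.492, 0.87, 0.0]
force: [0.2, 0.1, 0.7]
width: 0.999
gripper_force: 0.0
```

```bash
python3 -c "
from h import *
plan(.4505,-.3300,.003,121)
s=snap('scene','s4')
a=s['img'][110:240,180:340,::-1]
cv2.imwrite('pics/s4c.png',cv2.resize(a,None,fx=4,fy=4,interpolation=3))"
```

```text
row [-0.021 -0.023  0.25 ] [-0.001 -0.002  0.   ] dist 0.07559180336263881
```

View pics/s4c.png

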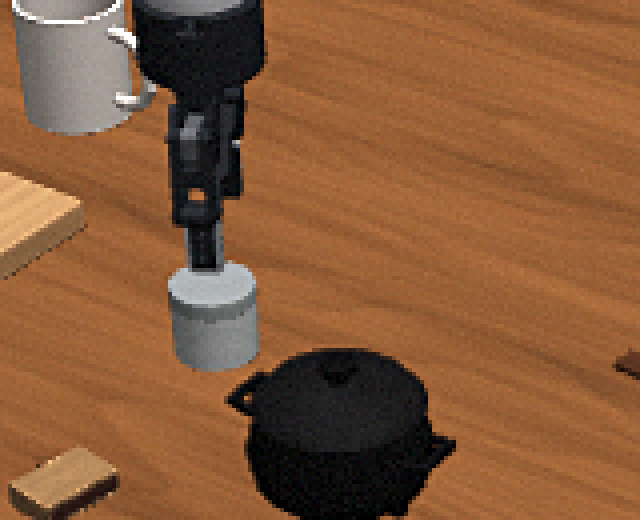

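The fingers straddle the tin, whose top is at (212,290) in the crop. A small correction, then I'll descend and grip.

Request:
jog_arm([
  [-0.021,-0.023,0,0,0,0,1],
  [-0.021,-0.023,0.1,0,0,0,1],
  [-0.021,-0.023,0.2,0,0,0,1],
  [-0.021,-0.023,0.25,0,0,0,1],
  [-0.021,-0.023,0.25,0,0,0,1],
])

```text
t: 6.15
tcp_pos: [0.452, -0.3295, 0.0042]
tcp_rot: [-0.001, 0.491, 0.871, 0.0]
force: [0.4, 0.2, -0.4]
width: 1.004
gripper_force: 0.0
```

Request:
jog_arm([
  [0,0,0,0,0,0,0.6],
  [0,0,0,0,0,0,0.4],
  [0,0,0,0,0,0,0.4],
  [0,0,0,0,0,0,0.4],
], newtons=35)

```text
t: 6.55
tcp_pos: [0.453, -0.3313, 0.0066]
tcp_rot: [0.001, 0.491, 0.871, -0.0]
force: [-1.5, 1.2, 6.6]
width: 0.641
gripper_force: 36.0
```

Request:
jog_arm([
  [0,0,-0.05,0,0,0,0.3],
  [0,0,-0.2,0,0,0,0.3],
  [0,0,-0.35,0,0,0,0.3],
  [0,0,-0.5,0,0,0,0.3],
  [0,0,-0.5,0,0,0,0.3],
])

```text
t: 7.05
tcp_pos: [0.4558, -0.3326, 0.1624]
tcp_rot: [0.006, 0.491, 0.871, -0.001]
force: [1.2, -0.2, -2.0]
width: 0.646
gripper_force: 37.9
```

```bash
python3 -c "
from h import *
plan(.6694,-.1542,.155,178)"
```

```text
row [0.141 0.917 0.027] [-0.001  0.009 -0.632] dist 0.27836052996729704
```

Request:
jog_arm([
  [0.02,0.14,0,0,0,-0.09,0.3],
  [0.05,0.28,0,0,0,-0.18,0.3],
  [0.07,0.42,0,0,0,-0.27,0.3],
  [0.08,0.52,0,0,0,-0.36,0.3],
  [0.08,0.52,0,0,0,-0.4,0.3],
])

```text
t: 7.55
tcp_pos: [0.5764, -0.224, 0.1554]
tcp_rot: [0.001, 0.193, 0.981, 0.002]
force: [-0.6, 0.8, -0.7]
width: 0.646
gripper_force: 37.9
```

```bash
python3 -c "
from h import *
plan(.6694,-.1542,.155,178)"
```

```text
row [-0.199  0.333  0.003] [ 0.002  0.002 -0.225] dist 0.11630199242370641
```

Request:
jog_arm([
  [-0.06,0.11,0,0,0,-0.09,0.3],
  [-0.14,0.22,0,0,0,-0.18,0.3],
  [-0.199,0.333,0,0,0,-0.225,0.3],
  [-0.199,0.333,0,0,0,-0.225,0.3],
  [-0.199,0.333,0,0,0,-0.225,0.3],
])

```text
t: 8.05
tcp_pos: [0.6667, -0.1593, 0.1544]
tcp_rot: [-0.001, 0.022, 1.0, 0.0]
force: [-0.6, -0.8, -1.3]
width: 0.638
gripper_force: 37.9
```

```bash
python3 -c "
from h import *
plan(.6694,-.1542,.0075,178)"
```

```text
row [-0.009  0.017  0.49 ] [ 0.    -0.001 -0.006] dist 0.14700785788295045
```

Request:
jog_arm([
  [-0.009,0.017,0.14,0,0,0,0.3],
  [-0.009,0.017,0.28,0,0,0,0.3],
  [-0.009,0.017,0.4,0,0,0,0.3],
  [-0.009,0.017,0.4,0,0,0,0.3],
  [-0.009,0.017,0.4,0,0,0,0.3],
])

```text
t: 8.55
tcp_pos: [0.6692, -0.1567, 0.0352]
tcp_rot: [-0.0, 0.024, 1.0, -0.0]
force: [0.1, 1.3, -0.5]
width: 0.641
gripper_force: 37.9
```

```bash
python3 -c "
from h import *
plan(.6694,-.1542,.0075,178)"
```

```text
row [-0.     0.009  0.092] [-0.    -0.001 -0.008] dist 0.02780251394512074
```

Request:
jog_arm([
  [0,0.005,0.05,0,0,0,0.3],
  [0,0.005,0.08,0,0,0,0.3],
  [0,0.005,0.092,0,0,0,0.3],
  [0,0.005,0.092,0,0,0,0.3],
  [0,0.005,0.092,0,0,0,0.7],
])

```text
t: 9.05
tcp_pos: [0.6704, -0.154, 0.0077]
tcp_rot: [0.001, 0.023, 1.0, -0.0]
force: [-0.6, -0.1, 0.2]
width: 0.696
gripper_force: 0.0
```

Request:
jog_arm([
  [0,0,0,0,0,0,1],
  [0,0,0,0,0,0,1],
  [0,0,-0.1,0,0,0,1],
  [0,0,-0.25,0,0,0,1],
  [0,0,-0.4,0,0,0,1],
])

```text
t: 9.55
tcp_pos: [0.6695, -0.1538, 0.1281]
tcp_rot: [-0.001, 0.023, 1.0, 0.0]
force: [0.5, -0.0, 1.0]
width: 0.999
gripper_force: 0.0
```

Request:
jog_arm([
  [0,0,-0.15,0,0,0,1],
  [0,0,-0.25,0,0,0,1],
  [0,0,-0.25,0,0,0,1],
])

```text
t: 9.85
tcp_pos: [0.6729, -0.1538, 0.2085]
tcp_rot: [0.005, 0.023, 1.0, -0.001]
force: [0.3, -0.7, 0.5]
width: 0.997
gripper_force: 0.0
```

```bash
python3 -c "
from h import *
plan(.6917,.0203,.19,90)
s=snap('scene','s5')
a=s['img'][140:340,150:420,::-1]
cv2.imwrite('pics/s5c.png',cv2.resize(a,None,fx=2.9,fy=2.9,interpolation=3))"
```

```text
row [-0.036  0.583  0.061] [0.004 0.006 0.971] dist 0.1761283025061177
```

View pics/s5c.png

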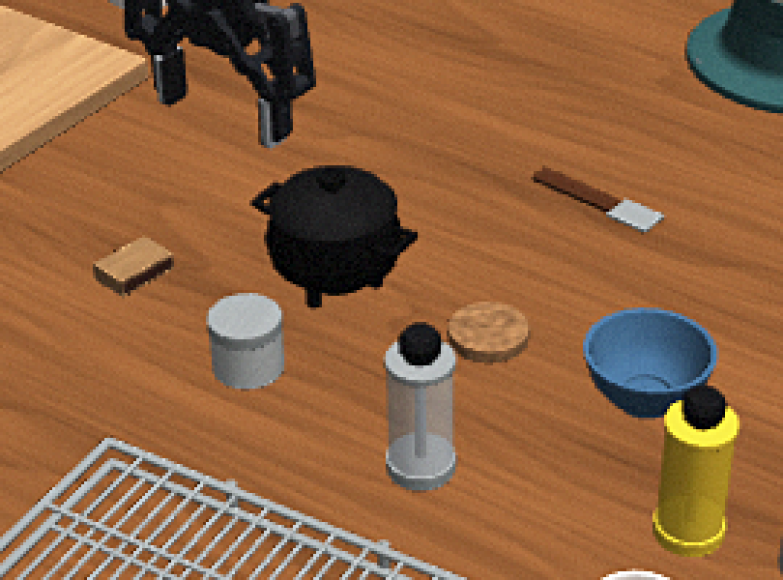

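The tin is upright behind the pot with its top centre near (246,316), and the grinder and coaster are unobstructed. I'll check the tin position while moving over the grinder.

Request:
jog_arm([
  [-0.02,0.29,0.02,0,0,0.47,1],
  [-0.02,0.29,0.02,0,0,0.47,1],
  [-0.02,0.29,0.02,0,0,0.47,1],
  [-0.02,0.29,0.02,0,0,0.47,1],
  [-0.02,0.29,0.02,0,0,0.47,1],
])

```text
t: 10.4
tcp_pos: [0.679, -0.067, 0.1944]
tcp_rot: [-0.001, 0.384, 0.923, -0.001]
force: [-0.3, 0.4, 1.1]
width: 1.001
gripper_force: 0.0
```

Request:
jog_arm([
  [0,0,0,0,0,0.47,1],
  [0,0,0,0,0,0.47,1],
  [0,0,0,0,0,0.47,1],
  [0,0,0,0,0,0.47,1],
  [0,0,0,0,0,0.47,1],
])

```text
t: 10.9
tcp_pos: [0.679, -0.0675, 0.1944]
tcp_rot: [-0.001, 0.692, 0.722, -0.001]
force: [-0.2, -0.2, 0.3]
width: 0.998
gripper_force: 0.0
```

```bash
python3 -c "
from h import *
s=load('s5');f=2.9
print('tin',onz(s,(246.5/f-.5+150,316.5/f-.5+140),.05))
print(state()['tcp_pos']);plan(.6917,.0203,.19,90)"
```

```text
tin [ 0.66999089 -0.15200248  0.05      ]
[ 0.67895773 -0.06752117  0.19438252]
row [0.291 0.055 0.014] [-0.002 -0.     0.027] dist 0.0888489153555752
```

Request:
jog_arm([
  [0.15,0.03,0,0,0,0.027,1],
  [0.291,0.055,0,0,0,0.027,1],
  [0.291,0.055,0,0,0,0.027,1],
  [0.291,0.055,0,0,0,0.027,1],
  [0.291,0.055,0,0,0,0.027,1],
])

```text
t: 11.4
tcp_pos: [0.6916, 0.019, 0.1949]
tcp_rot: [-0.0, 0.705, 0.709, -0.001]
force: [-0.2, -1.0, 0.2]
width: 0.999
gripper_force: 0.0
```

```bash
python3 -c "
from h import *
print(state()['tcp_pos']);plan(.6917,.0203,.058,90)"
```

```text
[0.69162781 0.01903132 0.19491229]
row [0.005 0.001 0.456] [-0.001  0.001  0.003] dist 0.13691818951302073
```

Request:
jog_arm([
  [0.004,0,0.12,0,0,0,1],
  [0.004,0,0.24,0,0,0,1],
  [0.004,0,0.36,0,0,0,1],
  [0.004,0,0.456,0,0,0,1],
  [0.004,0,0.456,0,0,0,1],
])

```text
t: 11.9
tcp_pos: [0.6889, 0.019, 0.0545]
tcp_rot: [-0.002, 0.706, 0.708, -0.004]
force: [0.2, 0.4, 0.0]
width: 1.005
gripper_force: 0.0
```

Request:
jog_arm([
  [0,0,0,0,0,0,0.7],
  [0,0,0,0,0,0,0.4],
  [0,0,0,0,0,0,0.3],
  [0,0,0,0,0,0,0.3],
], newtons=40)

```text
t: 12.3
tcp_pos: [0.6932, 0.0216, 0.0617]
tcp_rot: [0.001, 0.705, 0.709, 0.001]
force: [-1.3, -0.6, 6.1]
width: 0.554
gripper_force: 40.2
```

Request:
jog_arm([
  [0,0,-0.04,0,0,0,0.3],
  [0,0,-0.1,0,0,0,0.3],
  [0,0,-0.16,0,0,0,0.3],
  [0,0,-0.2,0,0,0,0.3],
  [0,0,-0.2,0,0,0,0.3],
])

```text
t: 12.8
tcp_pos: [0.6939, 0.022, 0.1228]
tcp_rot: [0.002, 0.705, 0.709, 0.002]
force: [1.2, 0.5, -1.7]
width: 0.55
gripper_force: 41.5
```

```bash
python3 -c "
from h import *
print(state()['tcp_pos'],state()['width']);plan(.541,-.0182,.12,90)
s=snap('scene','s6')
a=s['img'][140:340,180:450,::-1]
cv2.imwrite('pics/s6c.png',cv2.resize(a,None,fx=2.9,fy=2.9,interpolation=3))"
```

```text
[0.69385823 0.02200343 0.12276067] 0.5497586476843189
row [-0.131 -0.51   0.007] [ 0.003 -0.     0.004] dist 0.15808091731827761
```

View pics/s6c.png

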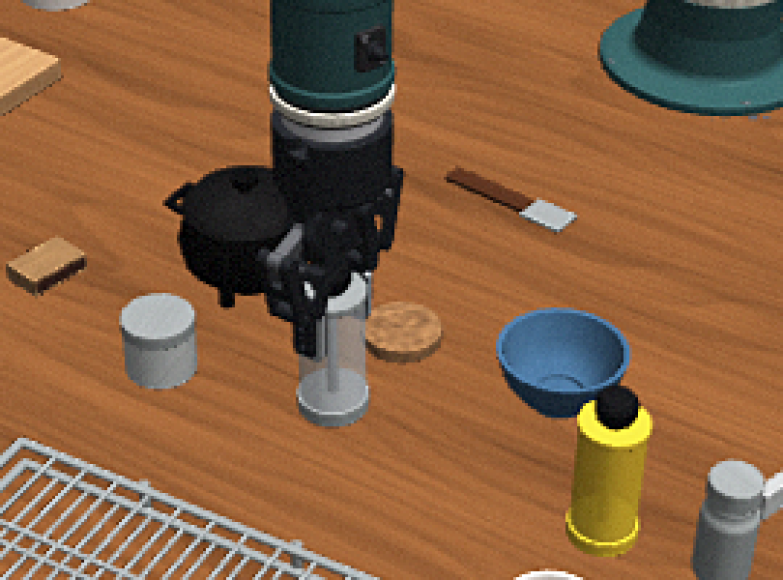

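The grinder is held upright, with its base at x≈333 and bottom edge y≈425 in the crop. I'll check its offset to the TCP.

```bash
python3 -c "
from h import *
s=load('s6');f=2.9;a=np.linspace(0,2*np.pi,72)
def ell(c,r,z):
    p=proj(s,np.c_[c[0]+r*np.cos(a),c[1]+r*np.sin(a),0*a+z]); p=(p+.5-[180,140])*f-.5
    print(p.min(0).round(1),p.max(0).round(1))
ell((.6939,.022),.025,.061)
ell((.541,-.018),.032,.012)
plan(.541,-.0182,.12,90)"
```

```text
[298.4 383. ] [370.5 430.4]
[360.7 302.2] [442.7 353.3]
row [-0.13  -0.507  0.002] [0.002 0.    0.004] dist 0.1570677782672939
```

Request:
jog_arm([
  [-0.03,-0.13,0,0,0,0,0.3],
  [-0.065,-0.26,0,0,0,0,0.3],
  [-0.1,-0.39,0,0,0,0,0.3],
  [-0.131,-0.51,0,0,0,0,0.3],
  [-0.131,-0.51,0,0,0,0,0.3],
])

```text
t: 13.35
tcp_pos: [0.5332, -0.0206, 0.1179]
tcp_rot: [-0.002, 0.705, 0.709, -0.004]
force: [0.2, 0.3, -1.7]
width: 0.553
gripper_force: 42.1
```

Request:
jog_arm([
  [0,0,0,0,0,0,0.3],
  [0,0,0,0,0,0,0.3],
])

```text
t: 13.55
tcp_pos: [0.5404, -0.0182, 0.1194]
tcp_rot: [0.0, 0.705, 0.709, 0.001]
force: [0.3, 1.1, -1.8]
width: 0.553
gripper_force: 42.1
```

```bash
python3 -c "
from h import *
print(state()['tcp_pos']);plan(.541,-.0182,.0745,90)"
```

```text
[ 0.54038877 -0.01818538  0.11942534]
row [-0.     0.002  0.15 ] [ 0.001 -0.     0.004] dist 0.04492950217842479
```

Request:
jog_arm([
  [0,0.002,0.06,0,0,0,0.3],
  [0,0.002,0.11,0,0,0,0.3],
  [0,0.002,0.135,0,0,0,0.3],
  [0,0.002,0.15,0,0,0,0.3],
  [0,0.002,0.15,0,0,0,0.3],
])

```text
t: 14.05
tcp_pos: [0.5401, -0.0181, 0.0742]
tcp_rot: [-0.0, 0.705, 0.71, -0.0]
force: [0.7, 0.0, -1.9]
width: 0.553
gripper_force: 42.1
```

```bash
python3 -c "
from h import *
print(state()['tcp_pos'],state()['force'])
s=snap('scene','s7')
a=s['img'][160:290,240:420,::-1]
cv2.imwrite('pics/s7c.png',cv2.resize(a,None,fx=4,fy=4,interpolation=3))"
```

```text
[ 0.54012819 -0.01805121  0.07415215] [ 0.65376311  0.01958933 -1.89607674]
```

View pics/s7c.png

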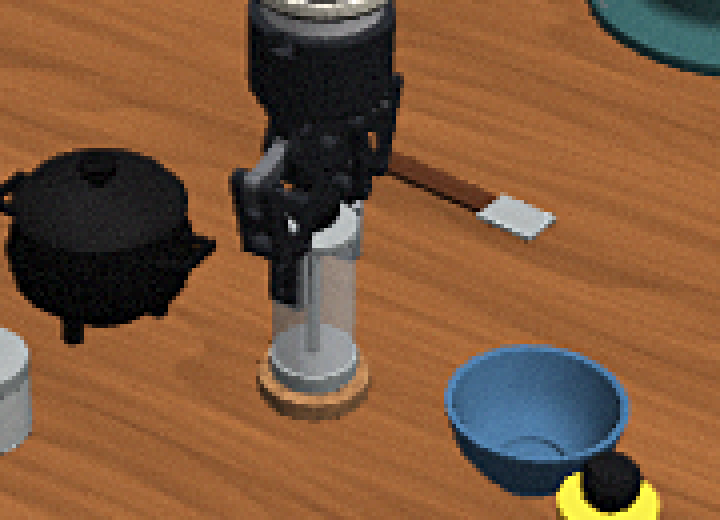

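The grinder base (cx≈314, y≈397) sits centred on the coaster (cx≈313, front edge ≈406). I'll lower it about 1 mm more and release.

Request:
jog_arm([
  [0,0,0.005,0,0,0,0.3],
  [0,0,0.005,0,0,0,0.3],
  [0,0,0.005,0,0,0,0.6],
  [0,0,0.005,0,0,0,0.8],
  [0,0,0.005,0,0,0,1],
])

```text
t: 14.6
tcp_pos: [0.5402, -0.0186, 0.0729]
tcp_rot: [0.0, 0.705, 0.709, 0.0]
force: [0.3, -0.9, 0.1]
width: 0.914
gripper_force: 0.0
```

Request:
jog_arm([
  [0,0,0,0,0,0,1],
  [0,0,0,0,0,0,1],
  [0,0,-0.1,0,0,0,1],
  [0,0,-0.25,0,0,0,1],
  [0,0,-0.4,0,0,0,1],
])

```text
t: 15.1
tcp_pos: [0.5393, -0.0183, 0.1937]
tcp_rot: [-0.001, 0.705, 0.709, -0.0]
force: [0.3, -0.7, -0.5]
width: 0.999
gripper_force: 0.0
```

Request:
jog_arm([
  [0,0,-0.1,0,0,0,1],
  [0,0,-0.1,0,0,0,1],
  [0,0,-0.1,0,0,0,1],
])

```text
t: 15.4
tcp_pos: [0.54, -0.0187, 0.2232]
tcp_rot: [0.001, 0.705, 0.709, 0.0]
force: [-0.1, 0.0, -0.4]
width: 1.0
gripper_force: 0.0
```

```bash
python3 -c "
from h import *
print(state()['tcp_pos']);plan(.468,.344,.15,-17.2);plan(.468,.344,.15,162.8)"
```

```text
[ 0.54001122 -0.01866753  0.2232268 ]
row [ 1.21  -0.233  0.243] [ 1.000e-03 -0.000e+00  1.195e+00] dist 0.376929058747191
row [ 1.21  -0.233  0.243] [ 0.     0.001 -0.805] dist 0.376929058747191
```

Request:
jog_arm([
  [0.6,-0.11,0,0,0,-0.4,1],
  [0.6,-0.11,0,0,0,-0.4,1],
  [0.6,-0.11,0,0,0,-0.4,1],
  [0.6,-0.11,0,0,0,-0.4,1],
  [0.6,-0.11,0,0,0,-0.4,1],
])

```text
t: 15.9
tcp_pos: [0.503, 0.1669, 0.2215]
tcp_rot: [-0.002, 0.446, 0.895, 0.0]
force: [-0.2, -0.1, -0.1]
width: 1.002
gripper_force: 0.0
```

Request:
jog_arm([
  [0,0,0,0,0,-0.4,1],
  [0,0,0,0,0,-0.4,1],
  [0,0,0,0,0,-0.4,1],
  [0,0,0,0,0,-0.4,1],
  [0,0,0,0,0,-0.4,1],
])

```text
t: 16.4
tcp_pos: [0.5052, 0.1601, 0.2212]
tcp_rot: [-0.002, 0.153, 0.988, -0.0]
force: [-0.5, 0.2, 0.3]
width: 1.002
gripper_force: 0.0
```

```bash
python3 -c "
from h import *
plan(.468,.344,.1,162.8)"
```

```text
row [0.303 0.547 0.404] [-0.001 -0.002 -0.005] dist 0.2233751229740775
```

Request:
jog_arm([
  [0.1,0.13,0,0,0,0,1],
  [0.2,0.27,0.05,0,0,0,1],
  [0.26,0.41,0.15,0,0,0,1],
  [0.303,0.547,0.2,0,0,0,1],
  [0.303,0.547,0.3,0,0,0,1],
])

```text
t: 16.9
tcp_pos: [0.4672, 0.3523, 0.1328]
tcp_rot: [-0.0, 0.151, 0.988, 0.003]
force: [-0.1, 0.1, 0.5]
width: 1.002
gripper_force: 0.0
```

Request:
jog_arm([
  [0,0,0.1,0,0,0,1],
  [0,0,0.1,0,0,0,1],
  [0,0,0.1,0,0,0,1],
])

```text
t: 17.2
tcp_pos: [0.4687, 0.3447, 0.1024]
tcp_rot: [-0.001, 0.154, 0.988, -0.001]
force: [0.4, 0.7, 0.1]
width: 0.998
gripper_force: 0.0
```

```bash
python3 -c "
from h import *
print(state()['tcp_pos']); plan(.468,.344,-.005,162.8)
s=snap('scene','s8')
a=s['img'][190:350,370:560,::-1]
cv2.imwrite('pics/s8c.png',cv2.resize(a,None,fx=3.6,fy=3.6,interpolation=3))"
```

```text
[0.46868779 0.34466353 0.10235276]
row [ 0.001 -0.002  0.358] [-0.001 -0.001 -0.006] dist 0.10735700903623951
```

View pics/s8c.png

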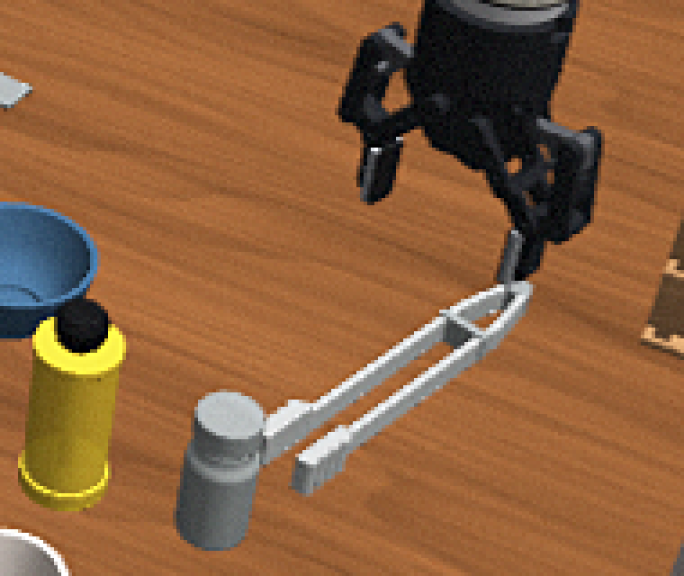

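The open gripper straddles the tongs, which have their tail at (525,285) and tips at about (285,445) in the crop. The canister at (215,470) is clear of the fingers.

```bash
python3 -c "
from h import *
s=load('s8')
for d in(-.117,0,.117):
  print((proj(s,[.468+d*.955,.344-d*.296,.012])+.5-[370,190])*3.6-.5)
plan(.468,.344,.003,162.8)"
```

```text
[[524.90045593 290.89494455]]
[[407.13230912 373.4360438 ]]
[[277.41348454 464.42807178]]
row [ 0.003 -0.005  0.335] [ 0.     0.    -0.006] dist 0.10057173754896125
```

Request:
jog_arm([
  [0.002,-0.003,0.12,0,0,0,1],
  [0.002,-0.003,0.24,0,0,0,1],
  [0.002,-0.003,0.3,0,0,0,1],
  [0.002,-0.003,0.335,0,0,0,1],
  [0.002,-0.003,0.335,0,0,0,1],
])

```text
t: 17.75
tcp_pos: [0.4683, 0.3445, 0.0024]
tcp_rot: [-0.0, 0.154, 0.988, -0.0]
force: [-0.3, -0.5, -0.2]
width: 1.004
gripper_force: 0.0
```

Request:
jog_arm([
  [0,0,0,0,0,0,0.6],
  [0,0,0,0,0,0,0.25],
  [0,0,0,0,0,0,0.1],
  [0,0,0,0,0,0,0.1],
  [0,0,0,0,0,0,0.1],
], newtons=40)

```text
t: 18.25
tcp_pos: [0.4686, 0.3448, 0.0033]
tcp_rot: [0.001, 0.153, 0.988, 0.0]
force: [-0.9, -1.0, 5.8]
width: 0.34
gripper_force: 41.4
```

Request:
jog_arm([
  [0,0,-0.1,0,0,0,0.1],
  [0,0,-0.25,0,0,0,0.1],
  [0,0,-0.4,0,0,0,0.1],
  [0,0,-0.55,0,0,0,0.1],
  [0,0,-0.55,0,0,0,0.1],
])

```text
t: 18.75
tcp_pos: [0.4705, 0.3475, 0.1736]
tcp_rot: [0.004, 0.153, 0.988, 0.004]
force: [0.7, 1.5, -0.9]
width: 0.341
gripper_force: 40.6
```

```bash
python3 -c "
from h import *
print(state()['width'],state()['gripper_force']);plan(.4313,.1165,.16,92.1)"
```

```text
0.3413730113794241 40.55172264575958
row [-0.109 -0.774  0.039] [0.007 0.    0.781] dist 0.23466069799170933
```

Request:
jog_arm([
  [-0.01,-0.08,0,0,0,0.09,0.1],
  [-0.02,-0.17,0,0,0,0.18,0.1],
  [-0.04,-0.26,0,0,0,0.27,0.1],
  [-0.05,-0.36,0,0,0,0.36,0.1],
  [-0.06,-0.42,0,0,0,0.43,0.1],
])

```text
t: 19.25
tcp_pos: [0.4461, 0.2162, 0.1664]
tcp_rot: [-0.0, 0.475, 0.88, -0.001]
force: [-0.7, 0.4, -1.1]
width: 0.341
gripper_force: 40.5
```

Request:
jog_arm([
  [0,0,0,0,0,0.09,0.1],
  [0,0,0,0,0,0.18,0.1],
  [0,0,0,0,0,0.27,0.1],
  [0,0,0,0,0,0.35,0.1],
  [0,0,0,0,0,0.35,0.1],
])

```text
t: 19.75
tcp_pos: [0.4466, 0.2187, 0.1668]
tcp_rot: [0.0, 0.694, 0.72, -0.001]
force: [0.0, 0.5, -1.6]
width: 0.336
gripper_force: 40.5
```

```bash
python3 -c "
from h import *
print(state()['width'],state()['gripper_force']);plan(.4313,.1165,.1,92.1)"
```

```text
0.3364691552921029 40.464118123054504
row [-0.338 -0.063  0.223] [-0.     0.001  0.001] dist 0.12303813505765968
```

Request:
jog_arm([
  [-0.12,-0.02,0,0,0,0,0.1],
  [-0.24,-0.04,0,0,0,0,0.1],
  [-0.338,-0.063,0.08,0,0,0,0.1],
  [-0.338,-0.063,0.2,0,0,0,0.1],
  [-0.338,-0.063,0.223,0,0,0,0.1],
])

```text
t: 20.25
tcp_pos: [0.4294, 0.1152, 0.0977]
tcp_rot: [-0.002, 0.693, 0.721, -0.003]
force: [-1.0, -0.2, -1.0]
width: 0.34
gripper_force: 40.4
```

Request:
jog_arm([
  [0,0,0,0,0,0,0.1],
  [0,0,0,0,0,0,0.1],
])

```text
t: 20.45
tcp_pos: [0.4326, 0.1182, 0.1013]
tcp_rot: [0.0, 0.693, 0.721, 0.001]
force: [0.2, 0.6, -0.6]
width: 0.339
gripper_force: 40.4
```

```bash
python3 -c "
from h import *
print(state()['tcp_pos']);plan(.4313,.1165,.0045,92.1)
s=snap('scene','s9')
a=s['img'][140:310,240:480,::-1]
cv2.imwrite('pics/s9c.png',cv2.resize(a,None,fx=3.3,fy=3.3,interpolation=3))"
```

```text
[0.43264231 0.11823172 0.10129866]
row [-0.006 -0.005  0.323] [ 0.001 -0.001  0.002] dist 0.09682345287247748
```

View pics/s9c.png

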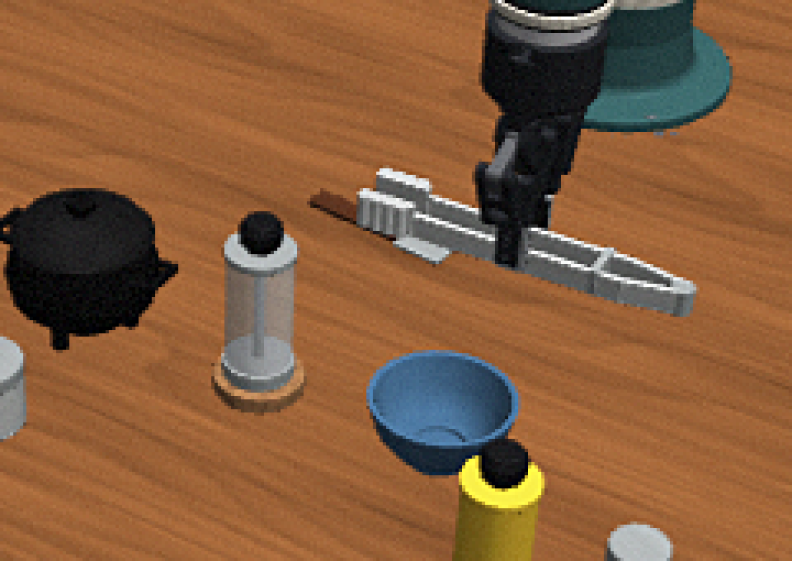

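The tongs are held level with their tips at about (385,200) and tail at (690,295), parallel to the row and clear of the knife. The grinder stands on the coaster. Lowering now, with a partial opening on release to spare the bowl.

Request:
jog_arm([
  [-0.006,-0.005,0.11,0,0,0,0.1],
  [-0.006,-0.005,0.2,0,0,0,0.1],
  [-0.006,-0.005,0.28,0,0,0,0.1],
  [-0.006,-0.005,0.323,0,0,0,0.1],
  [-0.006,-0.005,0.323,0,0,0,0.1],
])

```text
t: 21.0
tcp_pos: [0.4311, 0.1159, 0.0035]
tcp_rot: [0.0, 0.693, 0.721, 0.0]
force: [0.7, 0.2, -0.2]
width: 0.34
gripper_force: 41.7
```

Request:
jog_arm([
  [0,0,0.002,0,0,0,0.1],
  [0,0,0.002,0,0,0,0.55],
  [0,0,0.002,0,0,0,0.55],
  [0,0,0.002,0,0,0,0.55],
])

```text
t: 21.4
tcp_pos: [0.4311, 0.1152, 0.0035]
tcp_rot: [0.0, 0.694, 0.72, 0.0]
force: [-0.9, -1.0, -0.6]
width: 0.549
gripper_force: 0.0
```

Request:
jog_arm([
  [0,0,-0.05,0,0,0,0.55],
  [0,0,-0.15,0,0,0,0.55],
  [0,0,-0.3,0,0,0,0.55],
  [0,0,-0.45,0,0,0,0.55],
  [0,0,-0.6,0,0,0,0.55],
])

```text
t: 21.9
tcp_pos: [0.4301, 0.1151, 0.1849]
tcp_rot: [-0.0, 0.694, 0.72, -0.0]
force: [0.6, -1.2, -0.6]
width: 0.544
gripper_force: 0.0
```

Request:
jog_arm([
  [0,-0.1,-0.15,0,0,0,0.55],
  [0,-0.2,-0.15,0,0,0,0.55],
  [0,-0.3,-0.15,0,0,0,0.55],
  [0,-0.3,-0.15,0,0,0,0.55],
])

```text
t: 22.3
tcp_pos: [0.3375, 0.111, 0.2281]
tcp_rot: [0.001, 0.693, 0.721, -0.001]
force: [1.5, -0.0, 0.2]
width: 0.55
gripper_force: 0.0
```

```bash
python3 -c "
from h import *
s=snap('scene','s10'); a=s['img'][140:300,200:480,::-1].copy()
t=snap('top','t10')
cv2.imwrite('pics/s10c.png',cv2.resize(a,None,fx=2.8,fy=2.8,interpolation=3))
b=t['img'][160:390,90:500,::-1]; cv2.imwrite('pics/t10c.png',cv2.resize(b,None,fx=1.95,fy=1.95,interpolation=3))"
```

```text
(no output)
```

View pics/t10c.png

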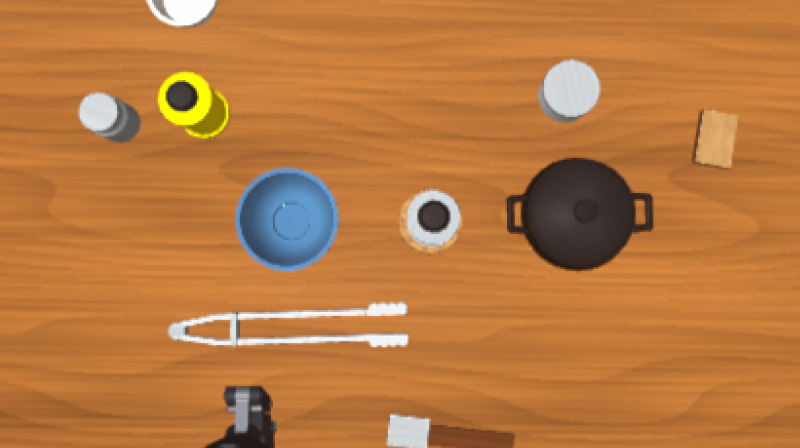

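View pics/s10c.png

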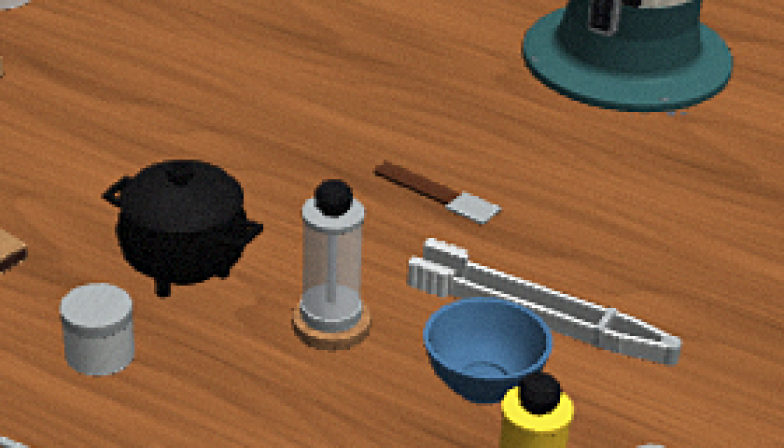

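The top view shows the tongs tail at (168,331) with tips ending at x≈408 (rows 310 and 340), the tin at (571,89), the grinder knob at (433,215) and the bowl unmoved at (287,219). I'll run a final numeric check.

```bash
python3 -c "
from h import *
t=load('t10');A=lambda u,v:((u+.5)/1.95-.5+90,(v+.5)/1.95-.5+160)
pot=np.array([.5465,-.1587]);bowl=np.array([.5362,.1204]);u=(bowl-pot)/np.linalg.norm(bowl-pot);n=np.array([u[1],-u[0]])
F=lambda p,o:(np.round([(p-o)@n,(p-o)@u],4))
a=onz(t,A(168,331),.012)[:2];b=(onz(t,A(408,310),.018)[:2]+onz(t,A(408,340),.018)[:2])/2
print('tongs',F((a+b)/2,bowl),np.linalg.norm(a-b),'angle',F(b-a,0))
print('tin',F(onz(t,A(571,89),.05)[:2],pot))
print('knob',F(onz(t,A(433,215),.137)[:2],pot))
c=(onz(t,A(400,222),.012)[:2]); print('coaster left edge +32',F(c,pot)-[0,.032])
"
```

```text
tongs [-0.1059  0.004 ] 0.2363712695041155 angle [ 0.0012 -0.2364]
tin [0.1209 0.0022]
knob [-0.0034  0.1404]
coaster left edge +32 [-0.0036  0.1393]
```

All of it is within tolerance, so I'm handing in.

```bash
python3 -c "
from h import *
print(arm.hand_in())"
```

```text
the job is handed in; nothing more can be done
None
```

The shelf is laid out and handed in; in my last check the tin, tongs, grinder and coaster were all within the required tolerances, but the hand-in gave no verdict.

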